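# Set a scanner stand to its height mark and shut its cam lever one-handed

### The arm

A 6-joint arm with a two-finger parallel gripper is mounted at the origin on the work surface. World frame = base frame: x ahead of the robot, y to its left, z up, the work surface at z = 0. Lengths are in mm, angles in rad, forces in N, time in s.
With the tool pointing down it reaches from about 300 to 1000 mm from the base axis. Payload 5.1 kg.
Tool frame: the origin (TCP) lies midway between the tips of the shut fingers; the grasp point (between the pads) lies 19 mm behind it; z points along the fingers, y is the line along which they close (so a half turn about z gives the same grasp; the last joint's range is limited). The gripper opens to 95 mm and grips with 3 to 60 N. Pads are 20 mm wide; open, the fingers measure 119 mm over their backs; the gripper's body (75 mm by 180 mm) begins 59 mm behind the grasp point.
Start: joints at [1.238, 0.124, 1.65, -0, 1.367, -0.083], TCP at [160.709, 629.807, 214.656] pointing down, gripper open.
Joint ranges: [-2.61, 2.61], [-1.02, 2.33], [0.03, 2.71], [-1.35, 4.49], [0.32, 2.68], [-2.91, 2.91]. Speed limits (rad/s): [2.57, 2.57, 3.14, 3.14, 3.14, 3.14].

### API

Orientations are given as a rotation vector (axis times angle).
In Python, from workcell import * gives the robot as it stands.
- The arm moves only by the shell command python3 -m pendant 'ROWS'. ROWS is text: rows parted by semicolons, each of 5 numbers parted by spaces: the gripper command: -1 is shut, 1 is fully open, values between are in proportion, then the shift along the tool's x, y, z in m, then the turn about the tool's z in degrees. A call has 1 to 5 rows; each row shifts and turns the commanded pose from where the row before left it, along the tool's axes as they then stand; what a row does not reach is not made up. A row lasts 1/12 s, in which the tool goes at most 41.7 mm and 7.16 degrees, less where a joint would pass 70% of its speed; a pose out of reach is approached as far as the arm can. A call with a gripper value outside its range is refused whole. The fingers move at their own pace and stop on an object; the grip force is fixed at half the most. Time passes only in rows, so rows that do not move let the fingers close. It gives the time, the measured TCP pose, the force, the opening and the grip force at its end, in the units of the state.
- sense(): the state, without advancing time (a new reading comes with each control period).
- grab_frame(name): name is "scene" or "side" or "wrist"; returns a dict with "img" (400x640x3 uint8, blue, green, red), "intrinsics" (3x3 intrinsics, pixels), "pose" (4x4, takes a point from camera to world coordinates); the wrist camera has in their place "hand_eye" (4x4, takes a point from camera to tool coordinates, whose origin is the TCP and whose axes are the flange's). Camera axes: x right, y down, z forward; pixel columns grow to the right and rows downward; lengths in mm; the calibration is good to about 2 mm. A picture is of the moment at which its call begins: read the wrist's pose just before it. There is no depth.
- job_done(): hands the job in; it is judged then, once.
The state is a dict: "t": time; "joint_positions": joint angles; "qvel": joint speeds; "tau": joint torques, N m; "tool_pos": TCP position; "orientation": TCP orientation; "ft_force": force on the tool from outside, world axes, zero at the start; "wrist_torque": the same for the moment, N m; "opening": finger opening in mm; "gripper_force": force on a finger pad.
Only numpy, scipy, OpenCV 4.12 (cv2) and the standard library are available. Lean on these libraries where they do the work, as an engineer would, in place of code of your own. Each camera call takes 0.05 s, during which the arm holds its last target. There are 200 camera calls.

### The job

On the scanner stand, take the round head of the telescopic post from above and raise it until the underside of the head is level with the tip of the gauge pointer, and keep it there a moment. Without letting go or losing that height, turn the hand clockwise (seen from above) so that the side of a finger sweeps the upright paddle of the cam lever fully shut. Finish while still holding the post at the mark, because the safety pin is not in yet and it would drop; do not shift the pointer or the things around the stand.

Things in the scene. Friction and masses are not known exactly. Their poses are not given: they have to be found in the camera images.
- post: Steel post 18 mm diameter, upright in the stand's tube, topped by an aluminium grip head: plain upright cylinder 36 mm diameter, 50 mm tall, with a stud 8 mm diameter, 8 mm tall on it. Origin: on the post's axis, centre of the head's underside (where 36 mm meets 18 mm); z up. About 0.3 to 0.5 kg. Turns freely about its vertical axis and slides freely; let go, it falls, lever shut or not.
- head_grip (a point): Point on the post's axis 29 mm above the head's underside: a good place to grasp, from above (25 to 35 mm above the underside will do). At this height the gripper's body stays above the lever's paddle, and at the mark the fingertips still reach below the paddle's top.
- lever (a joint): Turn of the cam lever about the post's axis (rad): 0 fully open, 0.8 fully shut at its stop, growing clockwise seen from above. Starts between 0 and 0.12, stays where it is left, takes about 0.06 N m to turn (2 to 3 N on the paddle). Grip the head with the fingers' line 0.9 to 1.0 rad counterclockwise of the paddle; a clockwise turn of 1.1 to 1.3 rad then shuts it.
- paddle (a point): Middle of the top edge of the cam lever's upright paddle: black flat plate in a plane through the post's axis, 5 mm thick, 23 to 58 mm from the axis, top 184 mm above the table, joined below to a collar (top 111 mm above the table). The point is 40.5 mm from the axis, so its direction from the post is the lever's. Fully open, it lies 1.94 rad clockwise (from above) of the pointer's direction.
- pointer_tip (a point): Tip of the small steel pointer of the height gauge, 72 mm from the post's axis and pointing at it; its height is the mark. It sits on a black slide on an upright steel scale 100 to 126 mm from the post's axis, top 184 mm above the table. The slide is stiff (about 12 N) and must not be shifted.
- lift (a joint): How far the post is raised from its lowest place (m): 0 where it starts (head's underside 120 mm above the table), up to 0.07. The mark lies 0.018 to 0.040 up.
- stand: Fixed stand: steel base plate 130 by 220 mm, 12 mm thick, screwed down, with an upright outer tube 28 mm diameter, top 110 mm above the table. Origin at table height under the post's axis; y towards the gauge, z up.
- bin: Bystander: open blue parts bin 150 by 100 by 60 mm; origin at the centre of its underside. Leave alone.
- tape: Bystander: roll of brown tape 100 mm diameter, 24 mm tall; origin at the centre of its underside. Leave alone.
- carton: Bystander: closed cardboard carton 120 by 160 by 80 mm; origin at the centre of its underside. Leave alone.
- screwdriver: Bystander: black-handled screwdriver lying flat; origin in its underside. Leave alone.

How it is judged (in metres and radians):
On the way, in this order (a step that is already met when the one before it is completed fails the run):
1. the post is held by the gripper with the head's underside level with the pointer tip (within 5 mm), the lever still open (under 0.25 rad) (z of post in the frame of pointer_tip between -0.005 and 0.005 m and value of joint lever below 0.25 rad and contact force between the fingers and post above 2 N), for 0.3 s.
2. the lever is pushed shut (over 0.72 rad) with the post still held level with the pointer tip (within 5 mm) (z of post in the frame of pointer_tip between -0.005 and 0.005 m and value of joint lever above 0.72 rad and contact force between the fingers and post above 2 N), for 0.2 s.
At the end, for the whole second after the job is handed in: The gripper's fingers still hold the post (over 2 N), at rest, with the underside of its head within 5 mm of the pointer tip's height; the cam lever is shut (over 0.72 of 0.8 rad); the pointer is within 3 mm of where it was set (all of step 2 and velocity of joint lift between -0.01 and 0.01 m/s and distance of pointer_tip from where it was at the start of the episode below 0.003 m); the arm keeps its last pose, push and grip.
It fails at once if the lever is moved towards shut (over 0.3 rad) while the post is more than 8 mm off the mark (value of joint lever above 0.3 rad and not (z of post in the frame of pointer_tip between -0.008 and 0.008 m)).
It fails at once if the post is let go once the lever has begun to shut (value of joint lever above 0.3 rad and contact force between the fingers and post below 0.5 N).
It fails at once if the gauge pointer is shifted by more than 5 mm (distance of pointer_tip from where it was at the start of the episode above 0.005 m).
It fails at once if a bystander is moved by more than 20 mm (distance of any of bin, tape, carton, screwdriver from where it was at the start of the episode above 0.02 m).
It also fails if it takes over 35 s, if anything falls off the work surface, if the arm or the gripper's body presses on something with over 40 N, if the wrist force passes 120 N, or if a joint passes its speed limit or range.

## Working session

There is one attempt and no reset: what is moved stays moved. The work goes in short steps, Python scripts to look and compute and a shell command to move; the robot and the scene stay as the last step left them, time stands still between calls to the robot, and variables do not carry over. Pictures are saved under pics/ and viewed, at most 10 in all, crops included, and the job is handed in when it is done.

```bash
mkdir -p pics; python3 - <<'E'
from workcell import *
import cv2,numpy as np,pickle
s=sense(); print(s)
d={}
for n in("scene","side","wrist"):
    f=grab_frame(n); d[n]=f; cv2.imwrite(f"pics/{n}0.png",f["img"]); print(n,{k:np.round(v,3).tolist() for k,v in f.items() if k!="img"})
d["s"]=s; pickle.dump(d,open("d0.pkl","wb"))
E
```

```text
{'t': 0.0, 'joint_positions': array([ 1.23843742e+00,  1.24462017e-01,  1.65168504e+00, -2.76391366e-05,
        1.36746890e+00, -8.25834712e-02]), 'qvel': array([0.00069789, 0.00116599, 0.00061183, 0.00116635, 0.00140571,
       0.00024827]), 'tau': array([ 1.28608517e-03, -4.17611647e+01, -3.59929562e+01,  7.74394325e-02,
        4.94244020e-02, -1.80602783e-04]), 'tool_pos': array([160.48645627, 629.21389893, 213.4083998 ]), 'orientation': array([-0.39126968, -3.11673717,  0.0031184 ]), 'ft_force': array([-0.32575954, -0.92885592, -0.49704234]), 'wrist_torque': array([ 0.00724386, -0.00778661, -0.02118184]), 'gripper_force': 0.0, 'opening': 94.89143425898742}
scene {'intrinsics': [[432.667, 0.0, 325.695], [0.0, 432.667, 204.879], [0.0, 0.0, 1.0]], 'pose': [[-0.088, 0.524, -0.847, 1692.698], [0.996, 0.048, -0.074, 36.622], [0.002, -0.851, -0.526, 832.442], [0.0, 0.0, 0.0, 1.0]]}
side {'intrinsics': [[369.844, 0.0, 318.411], [0.0, 369.844, 190.969], [0.0, 0.0, 1.0]], 'pose': [[0.775, -0.489, 0.4, 84.735], [-0.632, -0.595, 0.497, -649.298], [-0.005, -0.638, -0.77, 1059.119], [0.0, 0.0, 0.0, 1.0]]}
wrist {'intrinsics': [[283.656, 0.0, 318.722], [0.0, 283.656, 196.237], [0.0, 0.0, 1.0]], 'hand_eye': [[-0.0, -0.958, -0.285, 80.628], [1.0, -0.0, 0.0, -0.072], [-0.0, -0.285, 0.958, -171.458], [0.0, 0.0, 0.0, 1.0]]}
```

View pics/scene0.png

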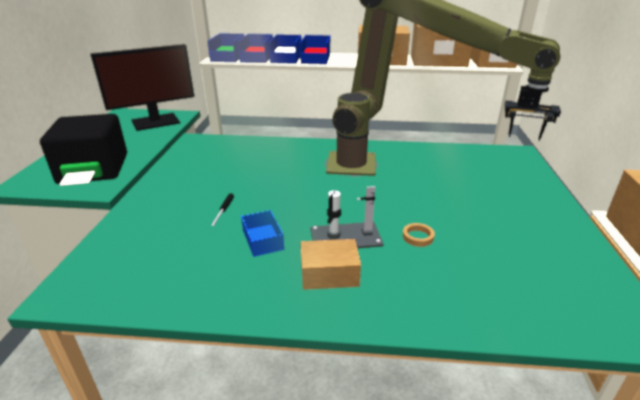

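View pics/side0.png

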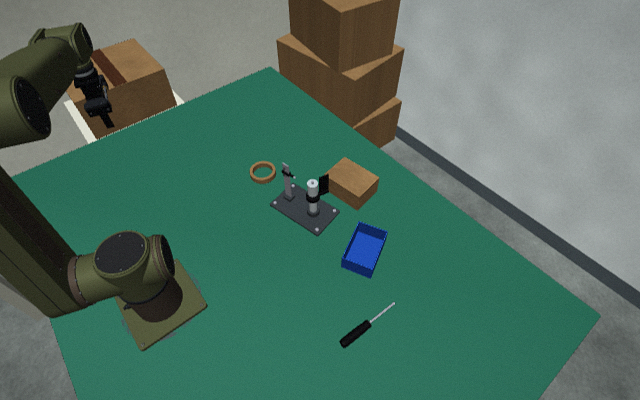

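View pics/wrist0.png

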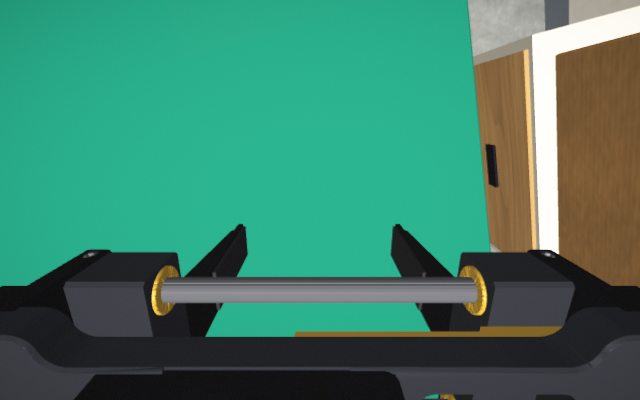

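The scene view shows the post at about (334,195) and the gauge at (371,190). In the side view the head top is at (313,184) and the gauge at (288,168). The wrist view shows only the table. Next I'll triangulate from these and look at enlarged crops.

```bash
cat > h.py <<'E'
import numpy as np,cv2,pickle
from scipy.spatial.transform import Rotation as Ro
def T(s):
    M=np.eye(4);M[:3,:3]=Ro.from_rotvec(s["orientation"]).as_matrix();M[:3,3]=s["tool_pos"];return M
def ray(f,uv,s=None):
    P=f["pose"] if "pose" in f else T(s)@f["hand_eye"]
    d=P[:3,:3]@np.linalg.inv(f["intrinsics"])@np.r_[uv,1.]
    return P[:3,3],d/np.linalg.norm(d)
def plane(f,uv,z,s=None):
    o,d=ray(f,uv,s);return o+d*(z-o[2])/d[2]
def tri(rs):
    A=sum(np.eye(3)-np.outer(d,d) for o,d in rs);b=sum((np.eye(3)-np.outer(d,d))@o for o,d in rs)
    return np.linalg.solve(A,b)
def proj(f,p,s=None):
    P=f["pose"] if "pose" in f else T(s)@f["hand_eye"]
    q=f["intrinsics"]@(np.linalg.inv(P)@np.r_[p,1.])[:3];return q[:2]/q[2]
E
python3 - <<'E'
from h import *
d=pickle.load(open("d0.pkl","rb"))
a=cv2.resize(d["scene"]["img"][170:260,290:400],None,fx=5,fy=5,interpolation=cv2.INTER_CUBIC)
b=cv2.resize(d["side"]["img"][150:240,260:350],None,fx=5,fy=5,interpolation=cv2.INTER_CUBIC)[:, :250*5]
b=b[:,:]
c=np.hstack([a,b])[:, :]
c=cv2.resize(c,None,fx=0.8,fy=0.8); print(c.shape)
cv2.imwrite("pics/c0.png",c)
print(plane(d["side"],(313,183),170),plane(d["scene"],(335,192),170))
E
```

```text
(360, 800, 3)
[554.34394054 -39.21048691 170.        ] [548.34678486 -34.70573746 170.        ]
```

View pics/c0.png

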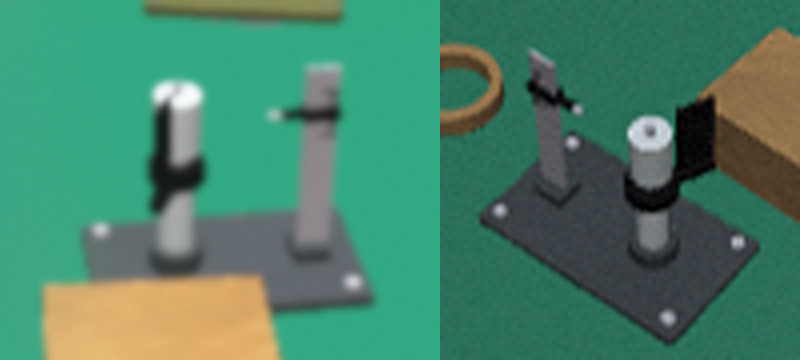

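The crops put the stud top at scene (334.5,193.2) and side (312.5,182.5). The pointer tip is at scene (358,198.8) and side (294.7,177.5). The paddle points about +x, slightly towards −y, and the gauge is towards +y. I'll move above the post at height and look with the wrist camera.

```bash
python3 - <<'E'
from h import *
d=pickle.load(open("d0.pkl","rb"))
for a,b in(((334.5,193.2),(312.5,182.5)),((358,198.8),(294.7,177.5))):
    print(tri([ray(d["scene"],a),ray(d["side"],b)]))
E
R='x'
python3 -m pendant '1 -0.027 -0.0274 -0.006 0;1 -0.027 -0.0274 -0.006 0;1 -0.027 -0.0274 -0.006 0;1 -0.027 -0.0274 -0.006 0;1 -0.027 -0.0274 -0.006 0'
python3 -m pendant '1 -0.027 -0.0274 -0.006 0;1 -0.027 -0.0274 -0.006 0;1 -0.027 -0.0274 -0.006 0;1 -0.027 -0.0274 -0.006 0;1 -0.027 -0.0274 -0.006 0'
python3 -m pendant '1 -0.027 -0.0274 -0.006 0;1 -0.027 -0.0274 -0.006 0;1 -0.027 -0.0274 -0.006 0;1 -0.027 -0.0274 -0.006 0;1 -0.027 -0.0274 -0.006 0'
```

```text
[554.77363114 -35.91287438 169.32758251]
[536.86162758  36.54855871 142.91614691]
t: 0.57
tool_pos: [258.0, 462.0, 244.4]
orientation: [-0.39, -3.117, 0.001]
ft_force: [0.9, -0.8, 0.6]
opening: 95.0
gripper_force: 0.0
t: 0.98
tool_pos: [354.9, 295.8, 274.8]
orientation: [0.391, 3.117, 0.0]
ft_force: [0.2, -0.2, -0.1]
opening: 95.3
gripper_force: 0.0
t: 1.4
tool_pos: [451.9, 129.6, 304.9]
orientation: [0.392, 3.117, 0.0]
ft_force: [0.4, 0.5, 0.5]
opening: 95.2
gripper_force: 0.0
```

```bash

python3 -m pendant '1 -0.028 -0.027 -0.005 0;1 -0.028 -0.027 -0.005 0;1 -0.028 -0.027 -0.005 0;1 -0.028 -0.027 -0.005 0;1 -0.028 -0.027 -0.005 0' >/dev/null
python3 -m pendant '1 0 0 0 7;1 0 0 0 7;1 0 0 0 7;1 0 0 0 7;1 0 0 0 4'
python3 -m pendant '1 0 0 0 0;1 0 0 0 0;1 0 0 0 0'
python3 - <<'E'
from workcell import *
from h import *
s=sense();f=grab_frame("wrist");pickle.dump((s,f),open("d1.pkl","wb"));cv2.imwrite("pics/w1.png",f["img"])
print(proj(f,(554.8,-35.9,178),s),proj(f,(536.9,36.5,143),s))
E
```

```text
t: 2.23
tool_pos: [553.7, -34.2, 329.1]
orientation: [-1.243, -2.884, 0.0]
ft_force: [0.2, -0.0, 0.3]
opening: 95.0
gripper_force: 0.0
t: 2.48
tool_pos: [553.7, -33.9, 329.4]
orientation: [-1.233, -2.889, 0.0]
ft_force: [-0.8, 0.9, -0.3]
opening: 95.1
gripper_force: 0.0
[318.22086922 185.42707678] [348.5039189  127.28205214]
```

View pics/w1.png

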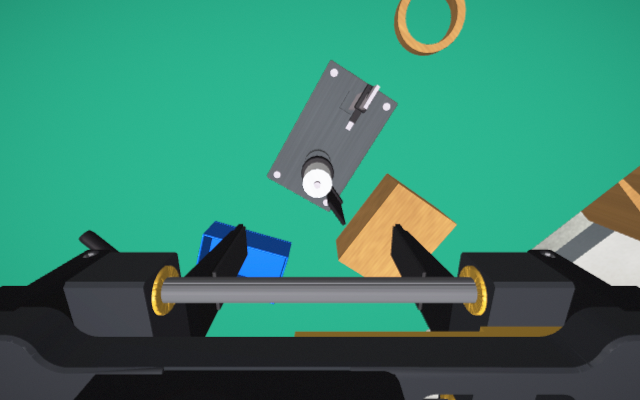

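The wrist view shows the stud at (318,184), the pointer tip at (349,128) and the paddle running from (330,195) to (344,224), all close to the predictions. I'll take finer numbers from an enlarged crop.

```bash
python3 - <<'E'
from h import *
s,f=pickle.load(open("d1.pkl","rb"));g=cv2.cvtColor(f["img"],cv2.COLOR_BGR2GRAY)
m=np.zeros_like(g);m[160:205,295:340]=(g[160:205,295:340]>200)*255
c=max(cv2.findContours(m,0,2)[0],key=cv2.contourArea);e=cv2.minEnclosingCircle(c);print(e,plane(f,e[0],170,s))
cv2.imwrite("pics/c1.png",cv2.resize(f["img"][110:240,290:390],None,fx=4.5,fy=4.5,interpolation=cv2.INTER_CUBIC))
E
```

```text
((316.74407958984375, 182.94882202148438), 14.608020782470703) [552.80606858 -36.39872393 170.        ]
```

View pics/c1.png

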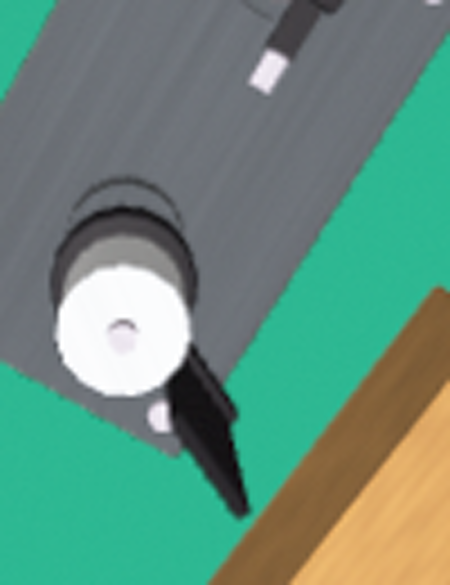

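```bash
python3 - <<'E'
from h import *
s,f=pickle.load(open("d1.pkl","rb"));d=pickle.load(open("d0.pkl","rb"))
p=plane(f,(317.1,183.6),170,s);print("post",p)
st=plane(f,(290+122/4.5,110+336/4.5),178,s);print(st)
P=np.array([553.5,-36.2])
for uv in((344.2,224.7),(329,197)):
  q=plane(f,uv,184,s)[:2]-P;print("paddle",np.hypot(*q),np.degrees(np.arctan2(q[1],q[0])))
uv=(348.3,129.3)
r=[ray(d["scene"],(358,198.8)),ray(d["side"],(294.7,177.5)),ray(f,uv,s)]
x=tri(r);q=x[:2]-P;print("ptr",x,np.hypot(*q),np.degrees(np.arctan2(q[1],q[0])))
for z in(138,143,150,160):
  q=plane(f,uv,z,s)[:2]-P;print(z,np.hypot(*q),np.degrees(np.arctan2(q[1],q[0])))
for n,u,w in(("scene",(334.5,193.2),(358,198.8)),("side",(312.5,182.5),(294.7,177.5))):
  print(n,proj(d[n],(553.5,-36.2,178)),u,proj(d[n],x),w)
print(T(s)[:3,:3].round(3))
E
```

```text
post [553.67032329 -36.68529172 170.        ]
[553.22325674 -36.13571637 178.        ]
paddle 57.728075886035356 -12.159105721284076
paddle 18.952347444596302 0.16063898698104567
ptr [537.54552355  35.82181725 143.31927551] 73.76779431650621 102.4906153386345
138 72.44229732767961 101.54076371619246
143 72.41534322359725 102.00196669275878
150 72.38549682002707 102.64816424581043
160 72.35884518491264 103.57204484762616
scene [334.42531789 190.54291294] (334.5, 193.2) [357.83037691 198.75086931] (358, 198.8)
side [312.15575099 180.91874433] (312.5, 182.5) [295.04355158 177.49453083] (294.7, 177.5)
[[-0.692  0.722 -0.   ]
 [ 0.722  0.692 -0.   ]
 [ 0.    -0.    -1.   ]]
```

Post axis ≈ (553.5,−36.2), paddle at −12°, pointer at 102°, mark at about 143 mm. The tool yaw is 43.8°, so the finger line is already 0.97 rad CCW of the paddle. I'll take one offset wrist view to pin down the mark height.

```bash

python3 -m pendant '1 0 0.035 0.01 0;1 0 0.035 0.01 0;1 0 0.035 0.01 0;1 0 0.035 0.01 0;1 0 0.02 0.01 0' >/dev/null
python3 -m pendant '1 0 0 0 0;1 0 0 0 0;1 0 0 0 0'
python3 - <<'E'
from workcell import *
from h import *
s=sense();f=grab_frame("wrist");pickle.dump((s,f),open("d2.pkl","wb"))
a=proj(f,(537.5,35.8,143.3),s);b=proj(f,(553.5,-36.2,178),s);print(a,b)
x0,y0=(a-[40,60]).astype(int);x0=max(x0,0);y0=max(y0,0);print(x0,y0)
cv2.imwrite("pics/c2.png",cv2.resize(f["img"][y0:y0+140,x0:x0+150],None,fx=4,fy=4,interpolation=cv2.INTER_CUBIC))
E
```

```text
t: 3.2
tool_pos: [669.3, 76.3, 279.9]
orientation: [-1.235, -2.889, 0.001]
ft_force: [0.0, -0.9, -0.9]
opening: 95.1
gripper_force: 0.0
[202.4428831  130.36043025] [158.27765255 196.80806259]
162 70
```

View pics/c2.png

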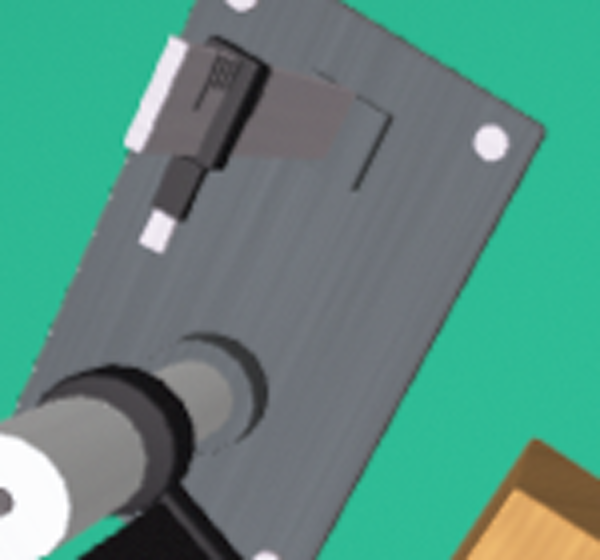

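The crop shows the pointer tip end at crop (151,248), which is pixel (199.8,132). The head's right edge is at crop (68,495).

```bash
python3 - <<'E'
from h import *
s,f=pickle.load(open("d1.pkl","rb"));s2,f2=pickle.load(open("d2.pkl","rb"));d=pickle.load(open("d0.pkl","rb"))
print("head",proj(f2,(553.5,-36.2,170),s2),"meas ~(161,195.7)", tri([ray(f,(317.1,183.6),s),ray(f2,(161,195.7),s2)]))
for a in((347.6,129.6),(348.3,129.3)):
  r=[ray(f,a,s),ray(f2,(199.8,132),s2)]
  print(tri(r),tri(r+[ray(d["scene"],(358,198.8)),ray(d["side"],(294.7,177.5))]))
D=np.array([553.4-s2["tool_pos"][0],-36.3-s2["tool_pos"][1],0]);print(s2["tool_pos"],T(s2)[:3,:3].T@D)
E
```

```text
head [162.47658968 194.58404214] meas ~(161,195.7) [553.45513604 -36.40640591 172.62581701]
[537.54209291  33.73272731 147.2204964 ] [537.15878318  34.70178801 144.19206375]
[537.83751273  34.40269234 148.86819492] [537.30164839  34.94542776 144.23860026]
[669.28089114  76.25599461 279.86882697] [-1.27271822e+00 -1.61541354e+02  6.28624545e-02]
```

```bash

python3 -m pendant '1 -0.0013 -0.04 0 0;1 0 -0.04 0 0;1 0 -0.04 0 0;1 0 -0.0415 0 0;1 0 0 0 0' >/dev/null
python3 -m pendant '1 0 0 0 0;1 0 0 0 0;1 0 0 0 0'
python3 - <<'E'
from workcell import *
from h import *
s=sense();p=s["tool_pos"];print(p,T(s)[:3,:3].T@(np.array([553.4,-36.3,131])-p))
E
```

```text
t: 3.92
tool_pos: [554.1, -35.9, 280.6]
orientation: [1.235, 2.887, 0.001]
ft_force: [0.6, 0.9, 0.2]
opening: 95.3
gripper_force: 0.0
[554.1024834  -35.85307573 280.61509312] [  0.34965618  -0.99164964 149.6137149 ]
```

```bash

python3 -m pendant '1 0 -0.001 0.03 0;1 0 0 0.03 0;1 0 0 0.03 0;1 0 0 0.02 0;1 0 0 0.02 0'
python3 -m pendant '1 0 0 0.0195 0;1 0 0 0 0;1 0 0 0 0;1 0 0 0 0'
python3 -m pendant '-1 0 0 0 0;-1 0 0 0 0;-1 0 0 0 0;-1 0 0 0 0;-1 0 0 0 0'
python3 -m pendant '-1 0 0 0 0;-1 0 0 0 0;-1 0 0 0 0;-1 0 0 0 0;-1 0 0 0 0'
```

```text
t: 4.33
tool_pos: [553.0, -35.7, 147.7]
orientation: [-1.233, -2.888, 0.0]
ft_force: [0.4, -0.2, 0.7]
opening: 95.2
gripper_force: 0.0
t: 4.67
tool_pos: [554.1, -36.3, 131.5]
orientation: [1.234, 2.888, 0.001]
ft_force: [-0.3, 0.8, -0.0]
opening: 95.1
gripper_force: 0.0
t: 5.08
tool_pos: [553.2, -36.7, 130.7]
orientation: [1.235, 2.888, 0.0]
ft_force: [-0.4, 0.6, 0.7]
opening: 67.2
gripper_force: 0.0
t: 5.5
tool_pos: [553.1, -36.5, 130.1]
orientation: [1.236, 2.888, 0.001]
ft_force: [0.3, -0.9, -0.5]
opening: 35.8
gripper_force: 30.0
```

Gripped at 36 mm opening. I'll raise it 24 mm and check in the side and scene views.

```bash

python3 -m pendant '-1 0 0 -0.006 0;-1 0 0 -0.006 0;-1 0 0 -0.006 0;-1 0 0 -0.006 0;-1 0 0 0 0'
python3 -m pendant '-1 0 0 0 0;-1 0 0 0 0;-1 0 0 0 0;-1 0 0 0 0;-1 0 0 0 0'
python3 - <<'E'
from workcell import *
from h import *
d={n:grab_frame(n) for n in("scene","side")};d["s"]=s=sense();print(s["tool_pos"]);pickle.dump(d,open("d3.pkl","wb"))
a=cv2.resize(d["scene"]["img"][165:245,310:390],None,fx=5,fy=5,interpolation=cv2.INTER_CUBIC)
b=cv2.resize(d["side"]["img"][150:230,265:345],None,fx=5,fy=5,interpolation=cv2.INTER_CUBIC)
cv2.imwrite("pics/c3.png",np.hstack([a,b]))
for n,o in(("scene",(310,165)),("side",(265,150))):
  for p in((537.2,34.7,144.2),(553.4,-36.3,144),(553.4,-36.3,111),(553.4,-36.3,149)): print(n,p,(proj(d[n],p)-o)*5)
E
```

```text
t: 5.92
tool_pos: [553.0, -36.5, 155.7]
orientation: [1.235, 2.888, 0.001]
ft_force: [2.0, 1.1, -4.2]
opening: 36.1
gripper_force: 30.0
t: 6.33
tool_pos: [553.0, -36.5, 154.0]
orientation: [1.235, 2.888, 0.001]
ft_force: [4.9, 1.3, -4.0]
opening: 35.7
gripper_force: 30.0
[552.98588188 -36.48741175 153.97568294]
scene (537.2, 34.7, 144.2) [237.41117898 167.16600464]
scene (553.4, -36.3, 144) [121.30051207 175.52573066]
scene (553.4, -36.3, 111) [120.66379159 220.80363813]
scene (553.4, -36.3, 149) [121.39843441 168.56236347]
side (537.2, 34.7, 144.2) [150.74607536 137.81086062]
side (553.4, -36.3, 144) [236.71491156 189.37120474]
side (553.4, -36.3, 111) [237.60833808 221.54534908]
side (553.4, -36.3, 149) [236.5762235  184.37675984]
```

View pics/c3.png

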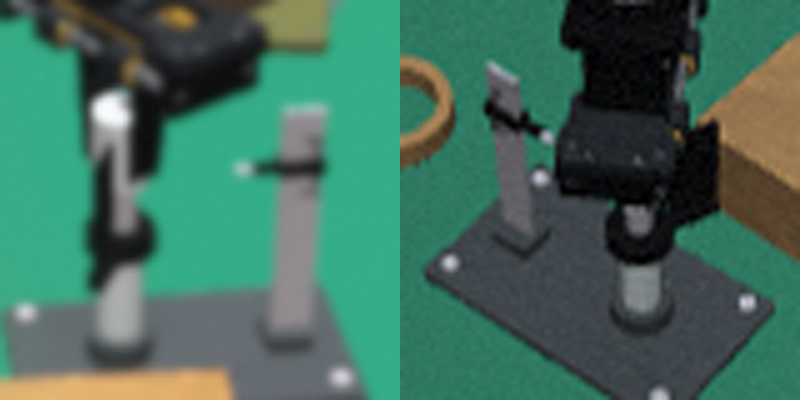

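The pointer tip appears at crop (238,168), matching the predicted mark of about 144 mm. TCP travel puts the head underside at 144 mm, with the post held. Now the clockwise turn.

```bash

python3 -m pendant '-1 0 0 0 4;-1 0 0 0 4;-1 0 0 0 4;-1 0 0 0 4;-1 0 0 0 4'
python3 -m pendant '-1 0 0 0 4;-1 0 0 0 4;-1 0 0 0 4;-1 0 0 0 4;-1 0 0 0 4'
python3 -m pendant '-1 0 0 0 4;-1 0 0 0 4;-1 0 0 0 4;-1 0 0 0 0;-1 0 0 0 0'
python3 -c "
from workcell import *
s=sense();print(s['wrist_torque'],s['tool_pos'],s['joint_positions'])"
```

```text
t: 6.85
tool_pos: [553.0, -36.5, 154.0]
orientation: [-1.723, -2.627, -0.001]
ft_force: [3.4, 1.7, -4.8]
opening: 35.5
gripper_force: 30.2
t: 7.27
tool_pos: [552.9, -36.5, 154.0]
orientation: [-2.152, -2.288, -0.0]
ft_force: [4.1, 1.3, -4.6]
opening: 35.6
gripper_force: 30.4
t: 7.68
tool_pos: [552.9, -36.6, 154.0]
orientation: [-2.375, -2.056, -0.0]
ft_force: [3.4, 2.0, -4.7]
opening: 35.7
gripper_force: 30.1
[ 0.23672122 -0.63799967 -0.0082418 ] [552.90312362 -36.56657745 154.01241475] [-1.63018698e-01 -4.14880287e-02  1.92512672e+00  1.90965941e-04
  1.25802726e+00 -1.96818592e-02]
```

```bash
Q="from workcell import *
s=sense();print('T',s['wrist_torque'],s['ft_force'])"
python3 -m pendant '-1 0 0 0 4;-1 0 0 0 4;-1 0 0 0 4;-1 0 0 0 0'|grep -v ing ; python3 -c "$Q"
python3 -m pendant '-1 0 0 0 4;-1 0 0 0 0'|grep -v ing; python3 -c "$Q"
python3 - <<'E'
from workcell import *
from h import *
d={n:grab_frame(n) for n in("scene","side")};d["s"]=s=sense();pickle.dump(d,open("d4.pkl","wb"))
a=cv2.resize(d["scene"]["img"][165:245,310:390],None,fx=5,fy=5,interpolation=cv2.INTER_CUBIC)
b=cv2.resize(d["side"]["img"][150:230,265:345],None,fx=5,fy=5,interpolation=cv2.INTER_CUBIC)
cv2.imwrite("pics/c4.png",np.hstack([a,b]))
for n,o in(("scene",(310,165)),("side",(265,150))):
  for dg in(-50,-55,-60): 
    t=np.radians(dg);print(n,dg,[((proj(d[n],(553+58*np.cos(t),-36.5+58*np.sin(t),z))-o)*5).round() for z in(184,125)])
E
```

```text
t: 8.02
tool_pos: [553.0, -36.4, 154.0]
orientation: [-2.578, -1.795, -0.001]
ft_force: [4.4, 2.1, -4.9]
gripper_force: 32.3
T [ 0.33834403 -0.59963475  0.33095695] [ 4.40791885  2.12704236 -4.87638642]
t: 8.18
tool_pos: [553.6, -35.7, 154.1]
orientation: [-2.638, -1.705, -0.004]
ft_force: [6.3, 5.4, -5.7]
gripper_force: 32.1
T [ 0.7858063  -0.96278733  0.64090166] [ 6.30442014  5.40727138 -5.66294454]
scene -50 [array([ 43., 146.]), array([ 43., 230.])]
scene -55 [array([ 38., 143.]), array([ 39., 226.])]
scene -60 [array([ 34., 139.]), array([ 35., 222.])]
side -50 [array([326., 162.]), array([324., 221.])]
side -55 [array([324., 168.]), array([323., 227.])]
side -60 [array([322., 173.]), array([320., 233.])]
```

View pics/c4.png

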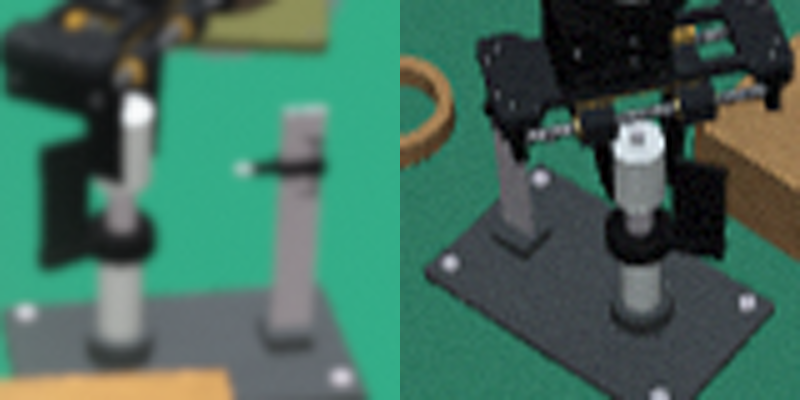

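The paddle's outer edge at scene crop x≈40 matches fully shut (about −55° expected). The torque rise to 0.64 N m confirms it is on the stop. The head's underside arc, at y≈188 in the scene crop and 212 in the side crop, fits 144 mm. I'll hold briefly, then hand in.

```bash

python3 -m pendant '-1 0 0 0 0;-1 0 0 0 0;-1 0 0 0 0;-1 0 0 0 0;-1 0 0 0 0'
python3 -c "
from workcell import *
s=sense();print(s['wrist_torque'],s['qvel'].round(3))
print(job_done())"
```

```text
t: 8.7
tool_pos: [553.4, -35.6, 154.1]
orientation: [-2.636, -1.708, -0.003]
ft_force: [5.1, 4.2, -5.3]
opening: 35.5
gripper_force: 35.8
[ 0.82401937 -0.92480925  0.56310571] [-0.    -0.001  0.    -0.002  0.001 -0.002]
the job is handed in; nothing more can be done
None
```

I handed the job in at about 8.7 s with the post still held at an estimated 144 mm (my mark estimate is 143–145 mm) and the cam lever pushed against its stop; the hand-in returned no verdict.

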